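# Find the socket left on

### The job

One of the four sockets on the bench's power box was left on at closing time: its key is latched down, the other three are up. Start at the key next to the round fuse cap and go along the row, tapping each of the four keys lightly with a fingertip to feel which one is latched; then press that key fully in and let it go, so that it springs up and all four keys stand up. Do not press in a key that is off, and leave everything lying about where it is.

Things in the scene. Friction and masses are not known exactly. Their poses are not given: they have to be found in the camera images.
- power_box: Grey steel power box screwed to the bench, 150 (x) x 326 (y) x 55 mm high; place and turn vary. Origin: centre of its underside. x: from keys to sockets; y: along the row towards the fuse cap; z up. On its flat top, at x = -45 mm: round black fuse cap (21 mm across, 10 high) at y = +125, keys at y = +75, +25, -25, -75 mm. Four round sockets at x = +32; a charger and a timer plugged in stand 32 mm high.
- key_a_top (a point): Centre of the flat top face of one of the four identical cream keys (26 mm in x, 22 mm in y). The letters a to d say nothing of its place in the row: the places are shuffled. Key up: this point is 14 mm over the box's top (69 mm over the bench); latched down: 9 mm over it; fully pressed: 5.5 mm over it.
- key_b_top (a point): Centre of the flat top face of one of the four identical cream keys (26 mm in x, 22 mm in y). The letters a to d say nothing of its place in the row: the places are shuffled. Key up: this point is 14 mm over the box's top (69 mm over the bench); latched down: 9 mm over it; fully pressed: 5.5 mm over it.
- key_c_top (a point): Centre of the flat top face of one of the four identical cream keys (26 mm in x, 22 mm in y). The letters a to d say nothing of its place in the row: the places are shuffled. Key up: this point is 14 mm over the box's top (69 mm over the bench); latched down: 9 mm over it; fully pressed: 5.5 mm over it.
- key_d_top (a point): Centre of the flat top face of one of the four identical cream keys (26 mm in x, 22 mm in y). The letters a to d say nothing of its place in the row: the places are shuffled. Key up: this point is 14 mm over the box's top (69 mm over the bench); latched down: 9 mm over it; fully pressed: 5.5 mm over it.
- switch_a: Push-push switch of key_a in its low black frame. Origin: key's centre, level with the box's top; axes as the box's. The key moves from 2.1 N up, 0.6 N more per mm. Let go before 6 mm of travel it returns as it was. Pressed more than 7.3 mm below its up height (7 N) and let go, an up key latches 5 mm down, a latched one springs up. A latched key yields only above some 4.5 N. End stop 8.5 mm (8.5 N, then rigid).
- switch_b: Push-push switch of key_b in its low black frame. Origin: key's centre, level with the box's top; axes as the box's. The key moves from 2.1 N up, 0.6 N more per mm. Let go before 6 mm of travel it returns as it was. Pressed more than 7.3 mm below its up height (7 N) and let go, an up key latches 5 mm down, a latched one springs up. A latched key yields only above some 4.5 N. End stop 8.5 mm (8.5 N, then rigid).
- switch_c: Push-push switch of key_c in its low black frame. Origin: key's centre, level with the box's top; axes as the box's. The key moves from 2.1 N up, 0.6 N more per mm. Let go before 6 mm of travel it returns as it was. Pressed more than 7.3 mm below its up height (7 N) and let go, an up key latches 5 mm down, a latched one springs up. A latched key yields only above some 4.5 N. End stop 8.5 mm (8.5 N, then rigid).
- switch_d: Push-push switch of key_d in its low black frame. Origin: key's centre, level with the box's top; axes as the box's. The key moves from 2.1 N up, 0.6 N more per mm. Let go before 6 mm of travel it returns as it was. Pressed more than 7.3 mm below its up height (7 N) and let go, an up key latches 5 mm down, a latched one springs up. A latched key yields only above some 4.5 N. End stop 8.5 mm (8.5 N, then rigid).
- pencil: Flat wooden pencil, 150 x 7 x 7 mm, lying along the row on top of the box, between keys and sockets; origin under its middle.
- tape_roll: Roll of masking tape lying flat on the bench past the vent-slot end of the box, 92 mm across, 24 mm high; origin under its centre.
- cutter_knife: Black cutter knife lying along the front of the box, 190 x 22 x 14 mm, on the bench; origin under its middle.
- glue_gun: Black glue gun lying on its side on the bench behind the box, about 210 x 130 mm, 37 mm high; origin under its barrel.
- glue_bottle: White glue bottle standing on the bench past the fuse-cap end of the box, 54 mm across, 145 mm high; origin under its centre.
- spring_clamp: Dark steel spring clamp lying on the bench behind the box, 105 x 40 mm, 18 mm high; origin under its middle.
Mind the look-alikes: they are no part of the job. What is shaped like the pencil but green, pink or yellow is not meant.

How it is judged:
By the outcome, as a careful person would: the job done as asked, in the order asked, and still so for the second after the job is handed in, with the robot touching nothing.
It also fails if it takes over 48 s, if anything falls off the work surface, if the arm or the gripper's body presses on something with over 40 N, if the wrist force passes 120 N, or if a joint passes its speed limit or range.

### The arm

A 6-joint arm with a two-finger parallel gripper is mounted at the origin on the work surface. World frame = base frame: x ahead of the robot, y to its left, z up, the work surface at z = 0. Lengths are in mm, angles in rad, forces in N, time in s.
With the tool pointing down it reaches from about 275 to 750 mm from the base axis. Payload 10.2 kg.
Tool frame: the origin (TCP) lies midway between the tips of the shut fingers; the grasp point (between the pads) lies 19 mm behind it; z points along the fingers, y is the direction in which the jaws open and shut (so a half turn about z gives the same grasp; the last joint's range is limited). The gripper opens to 85 mm and grips with 20 to 120 N. Pads are 22 mm wide; open, the fingers measure 114 mm over their backs; the gripper's body (76 mm by 85 mm) begins 54 mm behind the grasp point. The pads swing forward as they close: fully open they stand 13 mm farther back than shut.
Start: joints at [-1.345, 0.313, 1.498, -0, 1.331, -0.223], TCP at [227.778, -473.02, 231.294] pointing down, gripper open.
Joint ranges: [-2.94, 2.94], [-0.97, 2.17], [0.19, 2.56], [-1.23, 4.37], [0.02, 3.11], [-2.88, 2.88]. Speed limits (rad/s): [2.39, 2.39, 3.01, 3.14, 3.14, 3.14].

### API

Orientations are given as a unit quaternion [w, x, y, z].
In Python, from rig import sense, capture, finish_job, search_frame, trace gives the robot as it stands.
- The arm moves only by the tool arm_command, never from a script. Its argument "steps" is one flat list of numbers, 5 for each row, row after row: the shift along the world's x, y, z in units of 50 mm (1.0 is 50 mm), then the turn about the world's z in units of 5 degrees (1.0 is 5 degrees), then the opening in per cent of the stroke, from 0 (shut) to 100 (fully open). In form: [dx, dy, dz, twist, fingers, dx, dy, dz, twist, fingers, ...]. A call has 1 to 5 rows; each row shifts and turns the commanded pose from where the row before left it; what a row does not reach is not made up. A row lasts 1/8 s, in which the tool goes at most 62.5 mm and 10.7 degrees, less where a joint would pass 70% of its speed; a pose out of reach is approached as far as the arm can. A call is refused whole if a number of a shift passes 1 or a number of a turn 1, either way. A call with a gripper value outside its range is refused whole. The fingers move at their own pace and stop on an object; "grip_force" is the grip in N (left out, the last holds). Time passes only in rows, so rows that do not move let the fingers close. It gives the time, the measured TCP pose, the force and the opening at its end, in the units of the state.
- sense(): the state, without advancing time (a new reading comes with each control period).
- capture(name): name is "scene" or "top"; returns a dict with "frame" (420x560x3 uint8, blue, green, red), "fov_y" (degrees; the focal length in pixels is half the picture's height over the tangent of half this angle, whatever the lens; pixels are square), "cx", "cy" (the principal point, pixels), "k1" (the pictures are not rectified: a ray, as slopes to the right and down, at radius r is drawn at 1 + k1 r^2 times it, then the intrinsics apply), "extrinsics" (4x4, takes a point from world to camera coordinates). Camera axes: x right, y down, z forward; pixel columns grow to the right and rows downward; lengths in mm; the calibration is good to about 2 mm. A picture is of the moment at which its call begins. There is no depth.
- finish_job(): hands the job in, once; it reports no verdict.
Trained networks look in a picture, given as the dict that the camera call returned (one of the last four; its "shot" number tells which), for a name from the list of things; names that differ only in an ending like _2 or _b are one class to them, and where a whole thing is asked for, a point or a joint stands for the part that bears it (a point fixed in the world has none). Each returns a list of dicts, best first, with "score" (0 to 1); they miss things now and then, are a little off and sometimes report something else, mostly with a low value. They report only what shows in the picture. A call takes as long as a camera call. They do not tell look-alikes from the thing itself.
- search_frame(picture, target): "point" ([x, y, z] in mm, in world coordinates, good to about 4 mm: the middle of the surface that is visible of it).
- trace(picture, target): "mask" (420x560 bool, what is visible of it).
The state is a dict: "time_s": time; "joints": joint angles; "dq": joint speeds; "tau": joint torques, N m; "eef_pos": TCP position; "ee_rot": TCP orientation; "force": force on the tool from outside, world axes, zero at the start; "wrist_torque": the same for the moment, N m; "grip_width": opening from 0.0 (shut) to 1.0 (fully open).
Only numpy, scipy, OpenCV 4.12 (cv2) and the standard library are available. Lean on these libraries where they do the work, as an engineer would, in place of code of your own. Each camera call takes 0.05 s, during which the arm holds its last target. There are 200 camera calls.

## Working session

There is one attempt and no reset: what is moved stays moved. The work goes in short steps, Python scripts to look and compute and a tool call to move; the robot and the scene stay as the last step left them, time stands still between calls to the robot, and variables do not carry over. Pictures are saved under pics/ and viewed, on a budget of 10 in all, crops included, one or two more only if the job needs it, and the job is handed in when it is done.

Besides the shell and the picture viewer there is one more tool, called after "Emit:" by a JSON object that holds its "name" and its "arguments". arm_command: Moves the arm, as the interface text tells. Its arguments: {"type":"object","properties":{"steps":{"type":"array"},"grip_force":{"type":"number"}},"required":["steps"]}

```bash
mkdir -p pics; python3 - <<'E'
from rig import *
import cv2,numpy as np
s=sense();print(s['eef_pos'],s['ee_rot'],s['force'],s['grip_width'],s['time_s'])
for n in ("scene","top"):
    c=capture(n);cv2.imwrite(f"pics/{n}0.png",c['frame'])
    print(n,c['fov_y'],c['cx'],c['cy'],c['k1'],np.round(c['extrinsics'],3).tolist())
    for t in ("power_box","key_a_top","pencil","glue_bottle"):
        print(t,[(np.round(d['point']).tolist(),round(d['score'],2)) for d in search_frame(c,t)][:6])
E
```

```text
[ 227.718709   -472.77066636  230.74277323] [-6.21889424e-04  9.74926983e-01  2.22524138e-01 -2.11480811e-06] [-0.06991842 -0.84861268  0.60117333] 0.9968365325172176 0.0
scene 45.36482075243856 280.7761339889998 202.1406297159378 -0.15370049972073646 [[-0.032, 0.999, 0.003, 11.236], [0.555, 0.021, -0.832, -242.953], [-0.832, -0.025, -0.555, 1574.617], [0.0, 0.0, 0.0, 1.0]]
power_box [([612.0, 74.0, 52.0], 0.61)]
key_a_top [([510.0, 3.0, 67.0], 0.57)]
pencil [([323.0, 227.0, 8.0], 0.75), ([703.0, -306.0, 11.0], 0.7), ([343.0, -68.0, 6.0], 0.69), ([556.0, 63.0, 61.0], 0.51)]
glue_bottle [([601.0, 281.0, 67.0], 0.93), ([519.0, 53.0, 60.0], 0.61)]
top 57.55415031107983 282.30342169058355 207.22195149314277 0.004216667036208814 [[0.044, -0.999, 0.005, 0.15], [-0.977, -0.044, -0.207, 555.645], [0.207, 0.005, -0.978, 736.449], [0.0, 0.0, 0.0, 1.0]]
power_box [([567.0, 71.0, 53.0], 0.57), ([571.0, 273.0, 94.0], 0.52), ([516.0, 153.0, 63.0], 0.18)]
key_a_top [([572.0, 275.0, 93.0], 0.61)]
pencil [([313.0, 213.0, 6.0], 0.88), ([690.0, -301.0, 6.0], 0.6), ([338.0, -74.0, 5.0], 0.54), ([548.0, 80.0, 64.0], 0.5)]
glue_bottle [([570.0, 272.0, 95.0], 0.73)]
```

View pics/top0.png

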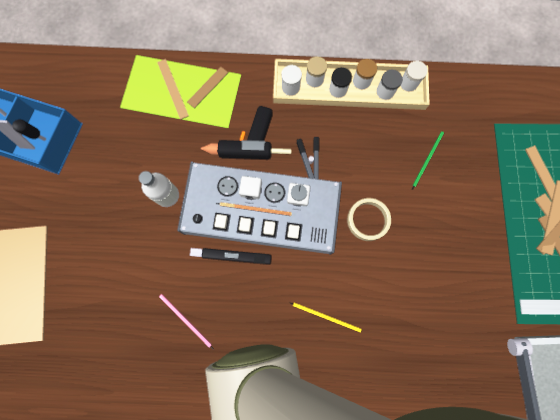

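View pics/scene0.png

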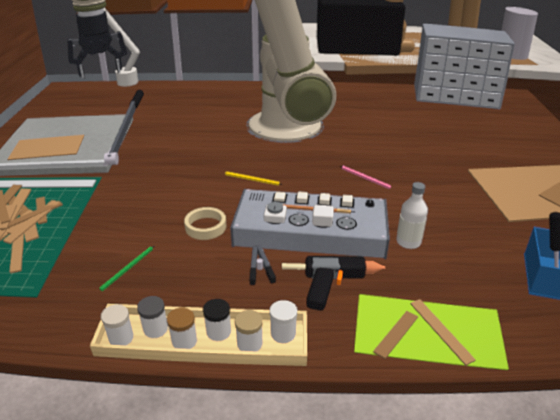

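```bash
cat > h.py <<'E'
import numpy as np,cv2
from scipy.optimize import least_squares
def proj(c,P):
    P=np.atleast_2d(P);E=np.array(c['extrinsics']);q=P@E[:3,:3].T+E[:3,3]
    u=q[:,:2]/q[:,2:];u=u*(1+c['k1']*(u**2).sum(1,keepdims=True))
    f=210/np.tan(np.radians(c['fov_y']/2));return u*f+[c['cx'],c['cy']]
def world(p,L):
    c,s=np.cos(p[2]),np.sin(p[2]);L=np.atleast_2d(L)
    return np.c_[p[0]+c*L[:,0]-s*L[:,1],p[1]+s*L[:,0]+c*L[:,1],L[:,2]]
KEYS=np.array([[-45,y,69.] for y in (75,25,-25,-75)])
def blobs(c,guess,r=9,thr=None):
    g=c['frame'].min(2).astype(float);out=[]
    for u,v in guess:
        u,v=int(round(u)),int(round(v));w=g[v-r:v+r+1,u-r:u+r+1]
        m=(w>(w.max()*.6+w.min()*.4)).astype(np.uint8)
        n,l,st,ce=cv2.connectedComponentsWithStats(m);k=1+np.argmax(st[1:,4])
        out.append([*(ce[k]+[u-r,v-r]),st[k,4]])
    return np.array(out)
E
python3 - <<'E'
from rig import *
from h import *
T=capture("top");S=capture("scene")
bt=blobs(T,[(221,222),(245,225),(269,228),(293,232)]);bs=blobs(S,[(347,201),(325,199),(302,197.5),(280,197)],7)
print(bt.round(1).tolist(),bs.round(1).tolist())
for name,cs in (("top",[(T,bt)]),("scene",[(S,bs)]),("both",[(T,bt),(S,bs)])):
    f=lambda p:np.concatenate([(proj(c,world(p,KEYS))-b[:,:2]).ravel() for c,b in cs])
    r=least_squares(f,[570,70,0.]);print(name,r.x.round(3),r.fun.round(1))
print(world(r.x,KEYS).round(1))
x=np.hstack([T['frame'][190:255,170:350].repeat(1,0)]);cv2.imwrite("pics/crop1.png",cv2.resize(x,None,fx=4.4,fy=4.4,interpolation=cv2.INTER_CUBIC))
E
```

```text
[[220.2, 220.9, 128.0], [244.4, 224.1, 131.0], [268.9, 227.4, 131.0], [293.1, 231.1, 129.0]] [[347.4, 198.2, 69.0], [324.5, 196.7, 70.0], [302.1, 195.1, 69.0], [279.7, 195.1, 71.0]]
top [ 5.56586e+02  7.11070e+01 -9.50000e-02] [-0.1 -0.1  0.   0.1 -0.1  0.2  0.2 -0.1]
scene [ 5.60378e+02  7.45610e+01 -5.40000e-02] [ 0.1 -0.3  0.2  0.1 -0.1  0.6 -0.2 -0.5]
both [ 5.57387e+02  7.21910e+01 -8.70000e-02] [-0.5 -0.2 -0.3 -0.2 -0.4 -0.3 -0.2 -0.8 -0.4 -0.4 -0.2 -0.4 -0.4 -0.3
 -0.4 -1.8]
[[519.1 150.8  69. ]
 [514.7 101.   69. ]
 [510.4  51.2  69. ]
 [506.    1.4  69. ]]
```

View pics/crop1.png

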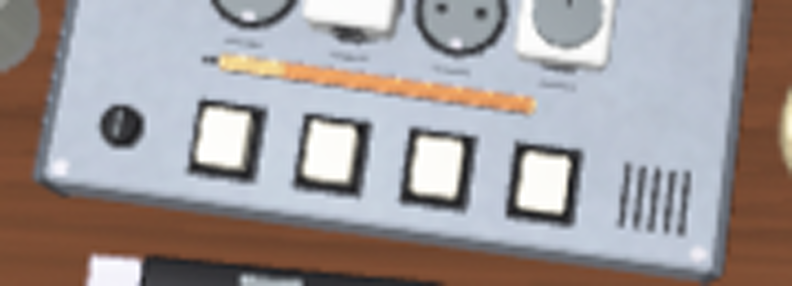

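Emit:
{"name": "arm_command", "arguments": {"steps": [0.45,0.9,0,-1,0,0.45,0.9,0,-1,0,0.45,0.9,0,-1,0,0.45,0.9,0,-1,0,0.45,0.9,0,-1,0]}}

```text
time_s: 1.23
eef_pos: [340.8, -246.6, 231.5]
ee_rot: [0.0, 1.0, 0.005, 0.0]
force: [1.0, -0.7, 0.1]
grip_width: 0.002
```

Emit:
{"name": "arm_command", "arguments": {"steps": [0.45,0.9,0,-1,0,0.45,0.9,-0.2,0,0,0.45,0.9,-0.2,0,0,0.45,0.9,-0.2,0,0,0.45,0.9,-0.2,0,0]}}

```text
time_s: 1.85
eef_pos: [453.4, -21.4, 191.2]
ee_rot: [0.0, 0.999, -0.037, 0.0]
force: [-0.4, -0.5, 0.1]
grip_width: 0.002
```

Emit:
{"name": "arm_command", "arguments": {"steps": [0.33,0.86,-0.3,0,0,0.33,0.86,-0.3,0,0,0.33,0.86,-0.3,0,0,0.33,0.86,-0.3,0,0,0,0,-0.2,0,0]}}

```text
time_s: 2.48
eef_pos: [518.9, 151.2, 120.3]
ee_rot: [-0.0, 0.999, -0.036, -0.0]
force: [-0.8, -0.3, 0.6]
grip_width: -0.0
```

Emit:
{"name": "arm_command", "arguments": {"steps": [0,0,-0.4,0,0,0,0,-0.34,0,0,0,0,0,0,0]}}

```text
time_s: 2.85
eef_pos: [518.1, 148.2, 83.5]
ee_rot: [0.0, 0.999, -0.038, -0.001]
force: [0.0, -0.2, 1.2]
grip_width: -0.0
```

```bash
python3 - <<'E'
from rig import *
from h import *
s=sense();print(s['eef_pos'],s['force'])
T=capture("top");S=capture("scene")
a=cv2.resize(T['frame'][185:260,170:350],(720,300),interpolation=2);b=cv2.resize(S['frame'][150:220,240:408],(720,300),interpolation=2)
cv2.imwrite("pics/c2.png",np.vstack([a,b]))
E
```

```text
[518.08957173 148.24481572  83.49901774] [ 0.04682719 -0.21818336  1.20843938]
```

View pics/c2.png

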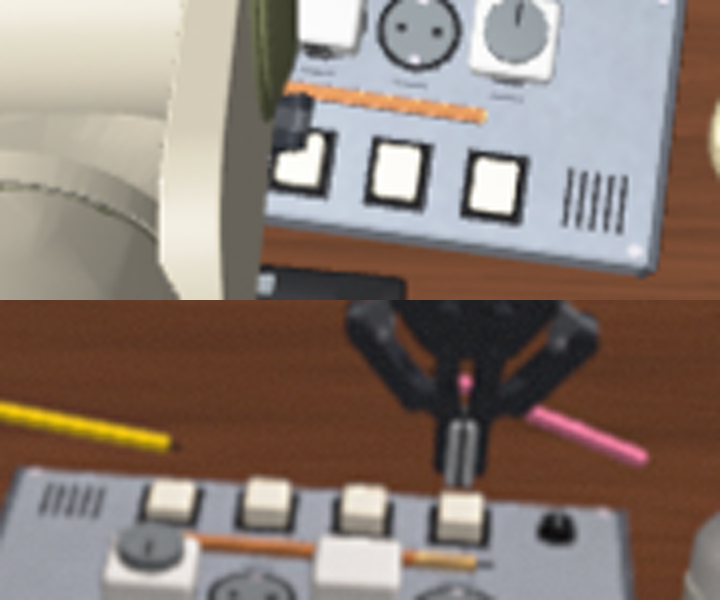

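Emit:
{"name": "arm_command", "arguments": {"steps": [0,0,-0.16,0,0,0,0,0,0,0,0,0,-0.04,0,0,0,0,0,0,0]}}

```text
time_s: 3.45
eef_pos: [518.8, 149.0, 74.3]
ee_rot: [0.0, 0.999, -0.037, -0.0]
force: [0.1, -0.3, 0.1]
grip_width: 0.004
```

Emit:
{"name": "arm_command", "arguments": {"steps": [0,0,-0.04,0,0,0,0,0,0,0]}}

```text
time_s: 3.7
eef_pos: [518.7, 149.0, 72.2]
ee_rot: [0.0, 0.999, -0.037, -0.0]
force: [0.7, -0.5, 0.1]
grip_width: 0.003
```

Emit:
{"name": "arm_command", "arguments": {"steps": [0,0,-0.04,0,0,0,0,0,0,0]}}

```text
time_s: 3.95
eef_pos: [518.7, 149.0, 70.1]
ee_rot: [0.0, 0.999, -0.037, -0.0]
force: [0.1, 0.6, 0.4]
grip_width: 0.001
```

Emit:
{"name": "arm_command", "arguments": {"steps": [0,0,-0.03,0,0,0,0,0,0,0]}}

```text
time_s: 4.2
eef_pos: [518.9, 149.0, 68.8]
ee_rot: [0.0, 0.999, -0.037, 0.0]
force: [0.1, 1.1, 1.1]
grip_width: 0.002
```

Emit:
{"name": "arm_command", "arguments": {"steps": [0,0,-0.03,0,0,0,0,0,0,0]}}

```text
time_s: 4.45
eef_pos: [518.9, 149.0, 67.4]
ee_rot: [-0.0, 0.999, -0.037, 0.0]
force: [0.3, -0.3, 2.6]
grip_width: -0.0
```

Emit:
{"name": "arm_command", "arguments": {"steps": [0,0,-0.02,0,0,0,0,0,0,0]}}

```text
time_s: 4.7
eef_pos: [518.9, 149.0, 66.3]
ee_rot: [-0.0, 0.999, -0.037, 0.0]
force: [-0.5, 0.3, 4.2]
grip_width: -0.001
```

Emit:
{"name": "arm_command", "arguments": {"steps": [0,0,0.3,0,0,0,0,0.1,0,0,-0.05,-0.5,0,0,0,-0.05,-0.47,0,0,0,0,0,0,0,0]}}

```text
time_s: 5.32
eef_pos: [513.8, 99.5, 86.6]
ee_rot: [0.0, 0.999, -0.038, 0.0]
force: [0.3, 0.1, 0.2]
grip_width: -0.003
```

Emit:
{"name": "arm_command", "arguments": {"steps": [0,0,-0.25,0,0,0,0,0,0,0]}}

```text
time_s: 5.58
eef_pos: [513.1, 101.2, 72.6]
ee_rot: [-0.0, 0.999, -0.037, -0.001]
force: [0.2, -0.8, 0.8]
grip_width: 0.001
```

Emit:
{"name": "arm_command", "arguments": {"steps": [0,0,-0.08,0,0,0,0,0,0,0]}}

```text
time_s: 5.82
eef_pos: [513.6, 100.7, 69.5]
ee_rot: [-0.0, 0.999, -0.037, -0.0]
force: [0.1, -0.6, 0.5]
grip_width: 0.0
```

Emit:
{"name": "arm_command", "arguments": {"steps": [0,0,-0.04,0,0,0,0,0,0,0]}}

```text
time_s: 6.08
eef_pos: [513.9, 100.6, 67.9]
ee_rot: [-0.0, 0.999, -0.037, 0.0]
force: [0.1, 1.4, 1.6]
grip_width: 0.003
```

Emit:
{"name": "arm_command", "arguments": {"steps": [0,0,-0.04,0,0,0,0,0,0,0]}}

```text
time_s: 6.32
eef_pos: [513.9, 100.6, 65.9]
ee_rot: [-0.0, 0.999, -0.037, 0.0]
force: [-0.9, 1.7, 3.4]
grip_width: 0.002
```

Emit:
{"name": "arm_command", "arguments": {"steps": [0,0,0.3,0,0,0,0,0.1,0,0,-0.05,-0.5,0,0,0,-0.04,-0.49,0,0,0,0,0,0,0,0]}}

```text
time_s: 6.95
eef_pos: [509.3, 49.9, 86.1]
ee_rot: [0.0, 0.999, -0.038, 0.0]
force: [0.5, 0.7, 0.4]
grip_width: -0.001
```

Emit:
{"name": "arm_command", "arguments": {"steps": [0,0,-0.33,0,0,0,0,0,0,0,0,0,0,0,0]}}

```text
time_s: 7.32
eef_pos: [509.4, 51.4, 69.8]
ee_rot: [-0.0, 0.999, -0.037, 0.0]
force: [0.4, -1.1, 0.3]
grip_width: -0.004
```

Key 2 is up (3.4 N at 65.9 mm). Now key 3.

Emit:
{"name": "arm_command", "arguments": {"steps": [0,0,-0.05,0,0,0,0,0,0,0]}}

```text
time_s: 7.58
eef_pos: [509.6, 51.2, 67.2]
ee_rot: [-0.0, 0.999, -0.037, 0.0]
force: [0.0, 2.2, 2.1]
grip_width: -0.002
```

Emit:
{"name": "arm_command", "arguments": {"steps": [0,0,-0.03,0,0,0,0,0,0,0]}}

```text
time_s: 7.82
eef_pos: [509.5, 51.1, 65.5]
ee_rot: [-0.0, 0.999, -0.037, 0.0]
force: [1.5, 3.4, 3.7]
grip_width: -0.001
```

Emit:
{"name": "arm_command", "arguments": {"steps": [0,0,0.3,0,0,0,0,0.1,0,0,-0.05,-0.5,0,0,0,-0.04,-0.49,0,0,0,0,0,0,0,0]}}

```text
time_s: 8.45
eef_pos: [504.7, 0.4, 85.5]
ee_rot: [0.0, 0.999, -0.038, 0.0]
force: [0.3, 0.6, -0.4]
grip_width: -0.002
```

Emit:
{"name": "arm_command", "arguments": {"steps": [0,0,-0.34,0,0,0,0,0,0,0,0,0,-0.05,0,0,0,0,0,0,0]}}

```text
time_s: 8.95
eef_pos: [504.9, 1.7, 66.1]
ee_rot: [0.0, 0.999, -0.037, 0.0]
force: [0.4, -0.5, 0.6]
grip_width: 0.002
```

Emit:
{"name": "arm_command", "arguments": {"steps": [0,0,-0.03,0,0,0,0,0,0,0]}}

```text
time_s: 9.2
eef_pos: [504.8, 1.5, 64.4]
ee_rot: [0.0, 0.999, -0.037, 0.0]
force: [0.7, 0.4, 0.9]
grip_width: 0.003
```

Emit:
{"name": "arm_command", "arguments": {"steps": [0,0,-0.03,0,0,0,0,0,0,0]}}

```text
time_s: 9.45
eef_pos: [504.9, 1.5, 63.0]
ee_rot: [0.0, 0.999, -0.037, 0.0]
force: [-1.2, -0.0, 4.2]
grip_width: 0.002
```

Emit:
{"name": "arm_command", "arguments": {"steps": [0,0,0.2,0,0,0,0,0,0,0,0,0,-0.2,0,0,0,0,-0.02,0,0,0,0,0,0,0]}}

```text
time_s: 10.07
eef_pos: [505.1, 1.4, 61.8]
ee_rot: [0.0, 0.999, -0.037, 0.0]
force: [1.4, 0.4, 6.9]
grip_width: -0.001
```

Emit:
{"name": "arm_command", "arguments": {"steps": [0,0,-0.02,0,0,0,0,0,0,0]}}

```text
time_s: 10.32
eef_pos: [505.1, 1.4, 61.0]
ee_rot: [0.0, 0.999, -0.037, 0.0]
force: [-0.8, 0.5, 8.5]
grip_width: 0.001
```

One small step more to be on the stop, then release upward and retreat.

Emit:
{"name": "arm_command", "arguments": {"steps": [0,0,-0.02,0,0,0,0,0,0,0]}}

```text
time_s: 10.58
eef_pos: [505.2, 1.4, 60.5]
ee_rot: [0.0, 0.999, -0.037, 0.0]
force: [-1.6, 0.4, 12.8]
grip_width: 0.001
```

Emit:
{"name": "arm_command", "arguments": {"steps": [0,0,0.2,0,0,0,0,0.5,0,0,0,0,0.8,0,0,0,-0.5,0.8,0,0,0,-0.9,0.5,0,0]}}

```text
time_s: 11.2
eef_pos: [504.8, -68.5, 201.2]
ee_rot: [0.0, 0.999, -0.036, 0.0]
force: [0.8, 0.2, -0.1]
grip_width: -0.002
```

Emit:
{"name": "arm_command", "arguments": {"steps": [-0.3,-0.9,0,0,0,-0.3,-0.9,0,0,0,-0.3,-0.9,0,0,0,-0.3,-0.9,0,0,0,0,0,0,0,0]}}

```text
time_s: 11.82
eef_pos: [443.6, -250.6, 199.0]
ee_rot: [-0.0, 0.999, -0.039, -0.001]
force: [0.6, -0.5, 0.4]
grip_width: 0.003
```

```bash
python3 - <<'E'
from rig import *
from h import *
s=sense();print(s['eef_pos'],s['force'],s['time_s'])
T=capture("top");S=capture("scene")
print(blobs(T,[(221,222),(245,225),(269,228),(293,232)]).round(1).tolist(),blobs(S,[(347,201),(325,199),(302,197.5),(280,197)],7).round(1).tolist())
a=cv2.resize(T['frame'][185:260,170:350],(720,300),interpolation=2);b=cv2.resize(S['frame'][150:220,240:408],(720,300),interpolation=2)
cv2.imwrite("pics/c3.png",np.vstack([a,b]))
E
```

```text
[ 443.57825319 -250.61887626  199.00693664] [ 0.62688421 -0.48616798  0.3845381 ] 11.825
[[220.3, 220.9, 129.0], [244.5, 224.1, 132.0], [268.9, 227.4, 131.0], [293.3, 230.8, 133.0]] [[347.4, 198.3, 68.0], [324.5, 196.7, 70.0], [302.1, 195.1, 69.0], [279.8, 193.5, 72.0]]
```

View pics/c3.png

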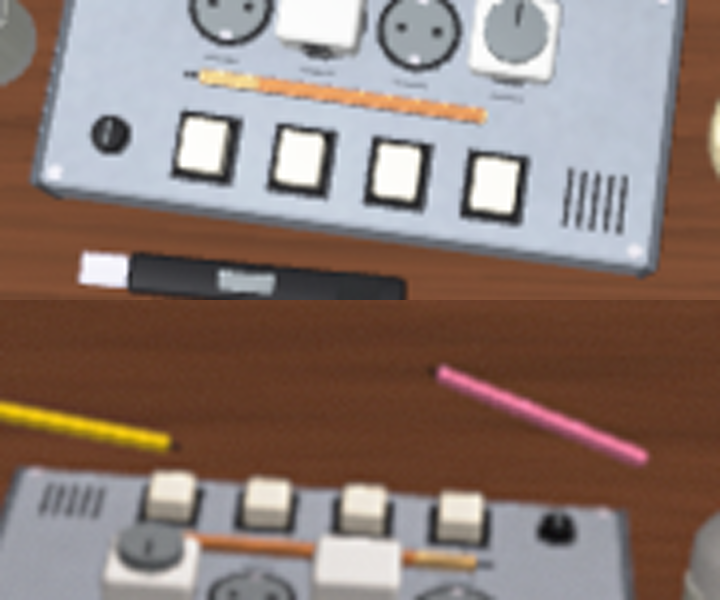

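Key 4 has risen: its scene blob moved from row 195.1 to 193.5, and the four keys now lie on an even line. The pencil and the other things shown have not moved.

```bash
python3 -c "
from rig import *
print(finish_job())"
```

```text
the job is handed in; nothing more can be done
None
```

The job is done and handed in at about 12 s: all four keys now stand up.

- **Tapping:** I tapped the keys in order, starting next to the fuse cap. Keys 1 to 3 met the fingertip at about 68–69 mm and gave way at 3.4–4.2 N, so they were up. I pushed them in no more than about 3.5 mm. Key 4, at the vent end, gave nothing until about 64 mm, then 4.2 N at 63 mm, so it was the latched one.
- **Release:** I lifted off key 4, pressed it to its end stop (60.5 mm, 12.8 N) and let it go.
- **Last checks:** In the scene view, key 4's top rose 1.6 px and now lines up evenly with the other three, which had not moved. The pencil, and the parts of the knife and the pink and yellow look-alikes in the final crops, were where they had been. I did not re-check the glue gun, spring clamp or tape roll, but the arm did not come near them. The arm ended well clear, touching nothing.
- **Disagreement:** The two cameras first differed by about 4 mm on where the box was. The latched key's lower height explains part of this, and I steered close to the top camera's estimate.

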